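# Make up the two repair kits at the garage bench

## Robot

A 7-joint arm with a two-finger parallel gripper is mounted at the origin on the work surface. World frame = base frame: x ahead of the robot, y to its left, z up, the work surface at z = 0. Lengths are in mm, angles in rad, forces in N, time in s.
With the tool pointing down it reaches from about 400 to 925 mm from the base axis. Payload 5.6 kg.
Tool frame: the origin (TCP) lies between the finger pads; the fingertips stand 14 mm ahead of it and the grasp point (between the pads) lies 5 mm behind it; z points along the fingers, y is the line along which they close (so a half turn about z gives the same grasp; the last joint's range is limited). The gripper opens to 85 mm and grips with 20 to 120 N. Pads are 22 mm wide; open, the fingers measure 114 mm over their backs; the gripper's body (76 mm by 85 mm) begins 54 mm behind the grasp point. The pads swing forward as they close: fully open they stand 13 mm farther back than shut.
Start: joints at [1.096, 0.468, -0.012, 1.603, 0.006, 1.071, -0.056], TCP at [271.991, -590.363, 245.29] pointing down, gripper open.
Joint ranges: [-2.53, 2.53], [-0.31, 2.02], [-1.57, 1.55], [0.28, 2.44], [-1.29, 4.43], [0.15, 1.84], [-2.92, 2.92]. Speed limits (rad/s): [2.57, 2.57, 3.14, 3.14, 3.14, 3.14, 3.14].

## Interface

Orientations are given as a rotation vector (axis times angle).
In Python, from workcell import env, vision, workorder, masks_of, tip_of gives the robot as it stands.
- The arm moves only by the tool arm_command, never from a script. Its argument "series" is a list of rows, each a list of 3 entries, a list of its own where there are three numbers: the finger opening in m, from 0 to 0.0854, then the shift along the world's x, y, z in m, then the turn about the world's z in degrees. In form: [[grip, [x, y, z], roll], ...]. A call has 1 to 12 rows; each row shifts and turns the commanded pose from where the row before left it; what a row does not reach is not made up. A row lasts 1/10 s, in which the tool goes at most 50 mm and 8.59 degrees, less where a joint would pass 70% of its speed; a pose out of reach is approached as far as the arm can. A call is refused whole if a number of a shift passes 0.05 or a number of a turn 8.59, either way. A call with a gripper value outside its range is refused whole. The fingers move at their own pace and stop on an object; "grip_force" is the grip in N (left out, the last holds). Time passes only in rows, so rows that do not move let the fingers close. It gives the time, the measured TCP pose, the force, the opening and the grip force at its end, in the units of the state.
- env.get_obs(): the state, without advancing time (a new reading comes with each control period).
- vision.camera(name): name is "side" or "top" or "wrist"; returns a dict with "color" (384x512x3 uint8, red, green, blue), "fx", "fy", "cx", "cy" (pixels), "world_to_cam" (4x4, takes a point from world to camera coordinates); the wrist camera has in their place "T_tool_cam" (4x4, takes a point from camera to tool coordinates, whose origin is the TCP and whose axes are the flange's). Camera axes: x right, y down, z forward; pixel columns grow to the right and rows downward; lengths in mm; the calibration is good to about 2 mm. A picture is of the moment at which its call begins: read the wrist's pose just before it. There is no depth.
- workorder.sign_off(): hands the job in; it is judged then, once.
Trained networks look in a picture, given as the dict that the camera call returned (one of the last four; its "shot" number tells which), for a name from the list of things; names that differ only in an ending like _2 or _b are one class to them, and where a whole thing is asked for, a point or a joint stands for the part that bears it (a point fixed in the world has none). Each returns a list of dicts, best first, with "conf" (0 to 1); they miss things now and then, are a little off and sometimes report something else, mostly with a low value. They report only what shows in the picture. A call takes as long as a camera call. They do not tell look-alikes from the thing itself.
- masks_of(name, picture): "region" (384x512 bool, what is visible of it) and "bbox" ([left, top, width, height] in pixels, round what is visible of it).
- tip_of(name, picture): "pixel" ([column, row] in pixels: a listed point, or the origin of a listed thing).
The state is a dict: "time": time; "qpos": joint angles; "dq": joint speeds; "joint_torque": joint torques, N m; "tool_pos": TCP position; "orientation": TCP orientation; "ft_force": force on the tool from outside, world axes, zero at the start; "ft_torque": the same for the moment, N m; "width": finger opening in mm; "gripper_force": force on a finger pad.
Only numpy, scipy, OpenCV 4.12 (cv2) and the standard library are available. Lean on these libraries where they do the work, as an engineer would, in place of code of your own. Each camera call takes 0.05 s, during which the arm holds its last target. There are 200 camera calls.

## Task

Make up two repair kits: in the green tray, the white tin goes in the compartment next to the black grip tab and the black sanding block in the other one; in the yellow tray, the red tin goes next to the tab, the cork block in the middle and the glue bottle in the far compartment. Tins and bottle stand upright in the middle of their compartments, and the blocks lie flat, paper side down as now, lengthwise along the tray. Leave the blue tin, the mug and the screwdriver where they are.

Things in the scene. Friction and masses are not known exactly. Their poses are not given: they have to be found in the camera images.
- tray_green: fixed green tray, 191 x 86 mm (x, y), black grip tab 24 mm long, 12 high beyond its -x end. Floor 4 mm thick; lips and partitions 5 thick, 14 high from the bench. Compartments along x: 76 mm long centred at x = -52.5 (by the tab), 100 long at +40.5; all 76 wide, centred on y = 0. Origin: centre of the underside without the tab; x points away from the tab, z up
- tray_yellow: fixed yellow tray, 266 x 86 mm (x, y), black grip tab 24 mm long, 12 high beyond its -x end. Floor 4 mm thick; lips and partitions 5 thick, 14 high from the bench. Compartments along x: 76 mm long centred at x = -90 (by the tab), 100 long at +3, 70 long at +93; all 76 wide, centred on y = 0. Origin: centre of the underside without the tab; x points away from the tab, z up
- tin_white: upright steel paint sample tin with a white body and lid and bright rims: cylinder 56 mm in diameter, 70 mm high, about 0.28 kg; origin at the centre of its underside, z up
- tin_red: upright steel paint sample tin with a red body and lid and bright rims: cylinder 56 mm in diameter, 70 mm high, about 0.28 kg; origin at the centre of its underside, z up
- tin_blue: upright steel paint sample tin with a blue body and lid and bright rims: cylinder 56 mm in diameter, 70 mm high, about 0.28 kg; origin at the centre of its underside, z up; in no kit, stays where it is
- block_black: black rubber sanding block with grey paper on its underside, 80 (x) x 50 (y) x 40 (z) mm, about 0.2 kg, lying flat; origin at the centre of its underside, x along its length, z up
- block_cork: brown cork sanding block with red paper on its underside, 80 (x) x 50 (y) x 40 (z) mm, about 0.09 kg, lying flat; origin at the centre of its underside, x along its length, z up
- glue: upright white glue bottle with an orange band and orange pointed cap, 100 mm high, about 0.13 kg: body 48 mm in diameter and straight up to 62 mm, shoulder to 76 mm, cap 22 mm wide above; origin at the centre of its underside, z up
- mug: blue ceramic coffee mug, 76 mm in diameter, 88 mm high, with a handle at its +y; origin at the centre of its underside; stays where it is
- screwdriver: screwdriver with a red handle lying on the bench, 180 mm long along its x (handle to -x); stays where it is
Mind the look-alikes: they are no part of the job. What is shaped like the glue but purple or turquoise is not meant.

How it is judged:
By the outcome, as a careful person would: the job done as asked, in the order asked, and still so for the second after the job is handed in, with the robot touching nothing.
It also fails if it takes over 131 s, if anything falls off the work surface, if the arm or the gripper's body presses on something with over 40 N, if the wrist force passes 120 N, or if a joint passes its speed limit or range.

## Working session

There is one attempt and no reset: what is moved stays moved. The work goes in short steps, Python scripts to look and compute and a tool call to move; the robot and the scene stay as the last step left them, time stands still between calls to the robot, and variables do not carry over. Pictures are saved under pics/ and viewed, at most 14 in all, crops included, and the job is handed in when it is done.

Besides the shell and the picture viewer there is one more tool, called after "Request:" as a command line: name --argument value ..., lists and objects as JSON in quotes. arm_command: Moves the arm, as the interface text tells. Its arguments: {"type":"object","properties":{"series":{"type":"array","items":{"type":"array"}},"grip_force":{"type":"number"}},"required":["series"]}

```bash
mkdir -p pics; cat > h.py <<'E'
import numpy as np, cv2
from workcell import env, vision, workorder, masks_of, tip_of
from scipy.spatial.transform import Rotation as R
def ray(pic,px,z,st=None):
    d=np.array([(px[0]-pic["cx"])/pic["fx"],(px[1]-pic["cy"])/pic["fy"],1.])
    if "world_to_cam" in pic: M=np.linalg.inv(np.array(pic["world_to_cam"]))
    else:
        T=np.eye(4);T[:3,:3]=R.from_rotvec(st["orientation"]).as_matrix();T[:3,3]=st["tool_pos"]
        M=T@np.array(pic["T_tool_cam"])
    o=M[:3,3];d=M[:3,:3]@d
    return o+d*(z-o[2])/d[2]
def proj(pic,p):
    c=np.array(pic["world_to_cam"])@np.append(p,1)
    return np.array([pic["fx"]*c[0]/c[2]+pic["cx"],pic["fy"]*c[1]/c[2]+pic["cy"]])
def save(pic,n): cv2.imwrite("pics/"+n,pic["color"][:,:,::-1])
E
python3 - <<'E'
from h import *
np.set_printoptions(precision=1,suppress=True)
print(env.get_obs())
t=vision.camera("top");s=vision.camera("side")
save(t,"top0.png");save(s,"side0.png")
for n in "tray_green tray_yellow tin_white tin_red tin_blue block_black block_cork glue mug screwdriver".split():
    for r in tip_of(n,t)[:4]: print(n,"tip",round(r["conf"],2),np.array(r["pixel"]),ray(t,r["pixel"],0)[:2])
    for r in masks_of(n,t)[:4]: print(n,"mask",round(r["conf"],2),r["bbox"],r["region"].sum())
E
```

```text
{'time': 0.0, 'qpos': array([ 1.1,  0.5, -0. ,  1.6,  0. ,  1.1, -0.1]), 'dq': array([-0., -0.,  0.,  0., -0.,  0., -0.]), 'joint_torque': array([ -0. , -53.2,   0. , -25.1,   0. ,   0. ,  -0. ]), 'tool_pos': array([ 271.7, -589.9,  244.3]), 'orientation': array([-3.1, -0.7,  0. ]), 'ft_force': array([ 0.4,  0.1, -0.1]), 'ft_torque': array([-0., -0.,  0.]), 'gripper_force': 0.0, 'width': 85.12863609288682}
tray_green tip 0.58 [374.4 238.9] [ 526.5 -291.6]
tray_green mask 0.85 [345.8, 197.3, 60.2, 93.9] 3423
tray_yellow tip 0.56 [121.3 242. ] [510.7 293.1]
tray_yellow mask 0.7 [86.5, 173.8, 59.8, 131.7] 4967
tray_yellow mask 0.54 [185.2, 106.3, 34.9, 48.8] 1248
tin_white tip 0.82 [193.8 188.6] [637.7 130.9]
tin_white tip 0.46 [300.  202.5] [ 608.8 -118.9]
tin_white mask 0.85 [177.5, 170.7, 27.3, 34.4] 618
tin_red tip 0.89 [192.6 271.6] [446.1 126.8]
tin_red mask 0.97 [172.9, 256.7, 35.6, 31.8] 635
tin_red mask 0.17 [297.9, 262.3, 29.6, 30.8] 613
tin_blue tip 0.71 [308.6 274.1] [ 444.2 -138.4]
tin_blue mask 0.75 [296.3, 259.0, 30.4, 34.3] 654
block_black tip 0.87 [245.8 263.6] [465.8  
[... 151 characters left out ...]
.7] 738
block_cork tip 0.79 [298.5 200.8] [ 612.8 -115.3]
block_cork tip 0.57 [291.2 139.5] [760.5 -97.9]
block_cork mask 0.77 [285.3, 180.3, 33.6, 38.4] 867
glue tip 0.93 [251.1 162.7] [702.1  -2.7]
glue tip 0.87 [305.  105.1] [ 847.  -131.3]
glue tip 0.64 [215.  230.1] [541.3  78.4]
glue mask 0.8 [201.4, 215.9, 22.4, 26.1] 400
glue mask 0.76 [291.5, 91.7, 26.2, 22.9] 456
glue mask 0.72 [241.8, 147.9, 21.3, 27.2] 423
glue mask 0.69 [239.9, 189.2, 24.4, 21.9] 437
mug tip 0.88 [204.  144.9] [743.5 110.4]
mug tip 0.17 [373.4 240.4] [ 523.  -289.2]
mug mask 0.82 [183.9, 105.5, 36.9, 51.7] 1264
screwdriver tip 0.85 [293.6 140.1] [ 759.1 -103.7]
screwdriver mask 0.6 [256.9, 134.3, 79.0, 10.7] 520
```

```bash
python3 - <<'E'
import cv2
a=cv2.imread("pics/top0.png")[80:330,70:430]
cv2.imwrite("pics/top0b.png",cv2.resize(a,None,fx=2.2,fy=2.2,interpolation=cv2.INTER_CUBIC))
E
```

```text
(no output)
```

View pics/top0b.png

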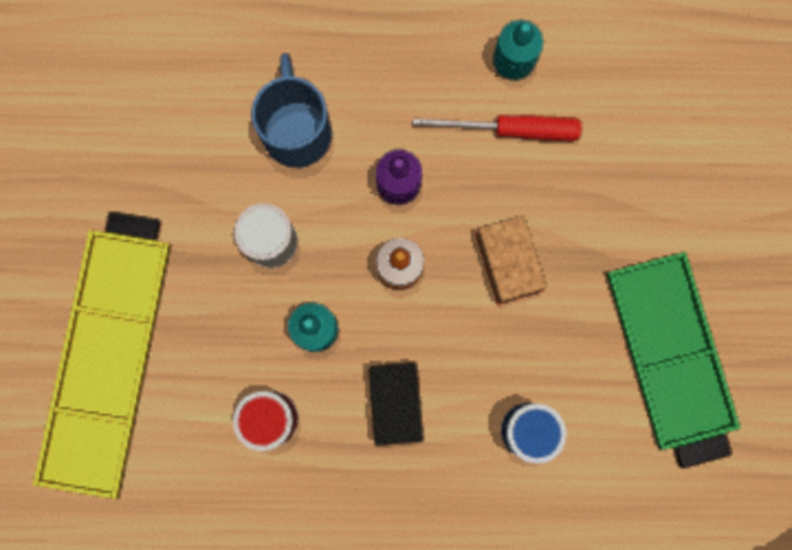

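View pics/side0.png

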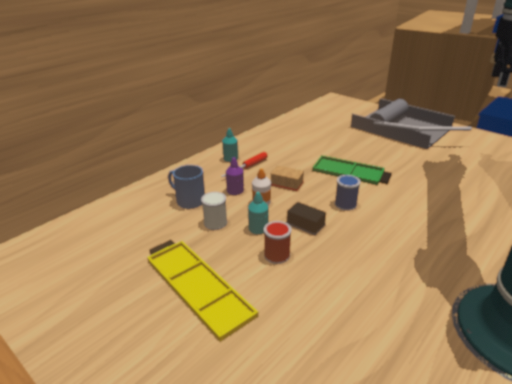

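The top view shows the yellow tray on the left with its tab at the far end, (122,182) in the original picture. The green tray is on the right with its tab at the near end, (389,284). The real glue bottle is the white one at about (252,199); the teal and purple ones are look-alikes. I'll fit the model outlines to the masks.

```bash
cat >> h.py <<'E'
from scipy.optimize import minimize
def M_of(pic,st=None):
    if "world_to_cam" in pic: return np.array(pic["world_to_cam"])
    T=np.eye(4);T[:3,:3]=R.from_rotvec(st["orientation"]).as_matrix();T[:3,3]=st["tool_pos"]
    return np.linalg.inv(T@np.array(pic["T_tool_cam"]))
def box(l,w,h): return np.array([[a*l/2,b*w/2,c*h] for a in(-1,1) for b in(-1,1) for c in(0,1)])
def cyl(d,h): return np.array([[d/2*np.cos(t),d/2*np.sin(t),c*h] for t in np.linspace(0,6.28,40) for c in(0,1)])
def outline(pic,pts,x,y,yaw,st=None):
    c,s=np.cos(yaw),np.sin(yaw);P=pts.copy()
    P[:,0]=x+c*pts[:,0]-s*pts[:,1];P[:,1]=y+s*pts[:,0]+c*pts[:,1]
    C=M_of(pic,st)@np.c_[P,np.ones(len(P))].T
    u=np.c_[pic["fx"]*C[0]/C[2]+pic["cx"],pic["fy"]*C[1]/C[2]+pic["cy"]]
    return cv2.convexHull(u.astype(np.float32))
def fit(pic,mask,pts,x0,yaw=True,st=None):
    k=4;m=cv2.resize(mask.astype(np.uint8),None,fx=k,fy=k,interpolation=cv2.INTER_NEAREST)
    def f(p):
        q=outline(pic,pts,p[0],p[1],p[2]/50 if yaw else 0,st)
        r=np.zeros_like(m);cv2.fillPoly(r,[np.round(((q+.5)*k-.5)*16).astype(np.int32)],1,shift=4)
        return 1-(r&m).sum()/max(1,(r|m).sum())
    x0=np.array([x0[0],x0[1],x0[2]*50] if yaw else x0[:2],float)
    r=minimize(f,x0,method="Nelder-Mead",options=dict(initial_simplex=np.vstack([x0]+[x0+12*e for e in np.eye(len(x0))]),xatol=.1,fatol=1e-4))
    p=r.x.copy()
    if yaw:p[2]/=50
    return p,round(1-r.fun,3)
def big(m):
    m=cv2.morphologyEx(m.astype(np.uint8),cv2.MORPH_CLOSE,np.ones((5,5)))
    n,l,s,_=cv2.connectedComponentsWithStats(m);return l==1+np.argmax(s[1:,4])
def hue(pic,a,b,smin=120,vmin=60): return big(cv2.inRange(cv2.cvtColor(pic["color"],cv2.COLOR_RGB2HSV),(a,smin,vmin),(b,255,255)))
GR,YE,TIN,BL,GL=box(191,86,14),box(266,86,14),cyl(56,70),box(80,50,40),np.vstack([cyl(48,62),cyl(22,100)])
E
python3 - <<'E'
from h import *
np.set_printoptions(precision=2,suppress=True)
t=vision.camera("top")
print("green",fit(t,hue(t,45,90),GR,(525,-290,.2)))
print("yellow",fit(t,hue(t,24,35,150,120),YE,(510,290,3.0)))
def reg(n,px): return min(masks_of(n,t),key=lambda r:np.hypot(r["bbox"][0]+r["bbox"][2]/2-px[0],r["bbox"][1]+r["bbox"][3]/2-px[1]))["region"]
print("white",fit(t,reg("tin_white",(191,188)),TIN,(630,130),0))
print("red",fit(t,reg("tin_red",(190,272)),TIN,(446,127),0))
print("black",fit(t,reg("block_black",(248,263)),BL,(466,5,0)))
print("cork",fit(t,reg("block_cork",(302,199)),BL,(613,-116,.2)))
print("glue",fit(t,reg("glue",(252,199)),GL,(610,0),0))
s=env.get_obs();print(R.from_rotvec(s["orientation"]).as_matrix(),s["time"])
w=vision.camera("wrist");print(w["T_tool_cam"],w["fx"])
E
```

```text
green (array([ 526.46, -291.59,    0.28]), np.float64(0.939))
yellow (array([506.06, 302.31,   3.  ]), np.float64(0.946))
white (array([636.56, 133.04]), np.float64(0.929))
red (array([449.81, 126.4 ]), np.float64(0.966))
black (array([467.77,  -3.34,   0.09]), np.float64(0.954))
cork (array([ 617.28, -120.79,    0.32]), np.float64(0.95))
glue (array([610.14,  -5.44]), np.float64(0.91))
[[ 0.91  0.42  0.  ]
 [ 0.42 -0.91 -0.  ]
 [-0.    0.   -1.  ]] 1.4
[[  -0.     -0.97   -0.26   65.52]
 [   1.      0.     -0.     -0.51]
 [   0.     -0.26    0.97 -128.36]
 [   0.      0.      0.      1.  ]] 285.1487390715844
```

Request:
arm_command --series '[[0.085,[0.032,0.037,0],-1.1],[0.085,[0.032,0.037,0],-1.1],[0.085,[0.032,0.037,0],-1.1],[0.085,[0.032,0.037,0],-1.1],[0.085,[0.032,0.037,0],-1.1],[0.085,[0.032,0.037,0],-1.1],[0.085,[0.032,0.037,0],-1.1],[0.085,[0.032,0.037,0],-1.1],[0.085,[0,0,0],0]]' --grip_force 40

```text
time: 2.35
tool_pos: [533.3, -286.1, 245.5]
orientation: [-3.105, -0.454, -0.006]
ft_force: [-0.8, 0.5, 0.1]
width: 85.1
gripper_force: 0.0
```

```bash
python3 - <<'E'
from h import *
np.set_printoptions(precision=2,suppress=True)
s=env.get_obs();w=vision.camera("wrist");save(w,"w1.png")
print(s["tool_pos"],np.degrees(np.arctan2(*R.from_rotvec(s["orientation"]).as_matrix()[[1,0],1])),s["qpos"],s["time"])
m=hue(w,45,90)
print("green",fit(w,m,GR,(525,-290,.28),st=s))
E
```

```text
[ 533.34 -286.06  245.51] -73.37382532503526 [ 0.53  0.4  -0.12  1.71  0.05  1.03 -0.88] 2.35
green (array([ 527.11, -291.44,    0.28]), np.float64(0.977))
```

View pics/w1.png

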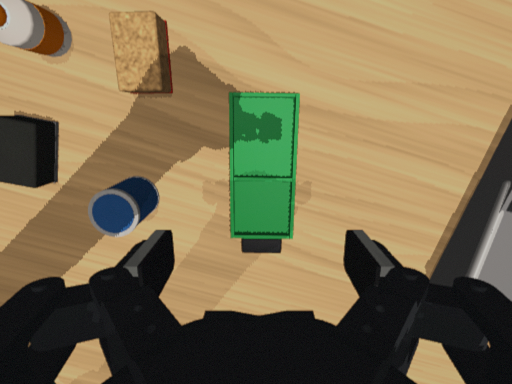

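Request:
arm_command --series '[[0.085,[0.01,0.042,-0.004],0],[0.085,[0.01,0.042,-0.004],0],[0.085,[0.01,0.042,-0.004],0],[0.085,[0.01,0.042,-0.004],0],[0.085,[0.01,0.042,-0.004],0],[0.085,[0.01,0.042,-0.004],0],[0.085,[0.01,0.042,-0.004],0],[0.085,[0.01,0.042,-0.004],0],[0.085,[0.01,0.042,-0.004],0],[0.085,[0.01,0.042,-0.004],0],[0.085,[0,0,0],0],[0.085,[0,0,0],0]]'

```text
time: 3.6
tool_pos: [627.9, 125.4, 204.8]
orientation: [3.11, 0.437, -0.001]
ft_force: [-0.1, 0.7, 0.3]
width: 84.7
gripper_force: 0.0
```

```bash
cat > look.py <<'E'
from h import *
import sys
np.set_printoptions(precision=2,suppress=True)
def yawy(s): return np.degrees(np.arctan2(*R.from_rotvec(s["orientation"]).as_matrix()[[1,0],1]))
def look(name,pts,x0,yaw,fn):
    s=env.get_obs();w=vision.camera("wrist");save(w,fn)
    print(s["time"],s["tool_pos"],"yaw_y",yawy(s),"q",s["qpos"],s["width"])
    u=cv2.moments(outline(w,pts,x0[0],x0[1],x0[2] if yaw else 0,s));u=(u["m10"]/u["m00"],u["m01"]/u["m00"])
    best=[(np.hypot(r["bbox"][0]+r["bbox"][2]/2-u[0],r["bbox"][1]+r["bbox"][3]/2-u[1]),i,r) for i,r in enumerate(masks_of(name,w))]
    print("expected px",u,[(int(b[0]),round(b[2]["conf"],2)) for b in best])
    r=min(best)[2];print(name,r["bbox"],*fit(w,r["region"],pts,x0,yaw,s))
    t=tip_of(name,w)
    for q in t[:2]: print("tip",ray(w,q["pixel"],0,s)[:2],round(q["conf"],2))
E
python3 -c "
from look import *
look('tin_white',TIN,(636.6,133),0,'w2.png')"
```

```text
3.6 [627.91 125.42 204.84] yaw_y -74.00786582389694 q [-0.08  0.51 -0.23  1.65  0.13  1.   -1.65] 84.7443407118187
expected px (254.3457683539696, 168.26361382974747) [(1, 0.61)]
tin_white [223.6, 137.3, 58.5, 63.7] [635.29 133.37] 0.977
tip [634.66 133.66] 0.9
```

Request:
arm_command --series '[[0.085,[0.0073,0.0077,-0.03],0],[0.085,[0,0,-0.045],0],[0.085,[0,0,-0.045],0],[0.085,[0,0,-0.043],0],[0.085,[0,0,0],0],[0.045,[0,0,0],0],[0.045,[0,0,0],0],[0.045,[0,0,0],0],[0.045,[0,0,0],0],[0.045,[0,0,0],0],[0.045,[0,0,0],0]]'

```text
time: 4.85
tool_pos: [637.6, 133.3, 45.7]
orientation: [3.111, 0.435, 0.009]
ft_force: [-0.6, -2.0, 8.0]
width: 55.3
gripper_force: 43.2
```

Request:
arm_command --series '[[0.045,[0,0,0.04],0],[0.045,[0,0,0.045],0],[0.045,[0,0,0.045],0],[0.045,[-0.0158,-0.044,0],0],[0.045,[-0.0158,-0.044,0],0],[0.045,[-0.0158,-0.044,0],0],[0.045,[-0.0158,-0.044,0],0],[0.045,[-0.0158,-0.044,0],0],[0.045,[-0.0158,-0.044,0],0],[0.045,[-0.0158,-0.044,0],0],[0.045,[-0.0158,-0.044,0],0],[0.045,[-0.0158,-0.044,0],0]]'

```text
time: 6.05
tool_pos: [492.4, -264.3, 173.6]
orientation: [3.11, 0.436, 0.002]
ft_force: [1.7, -0.1, -2.0]
width: 55.1
gripper_force: 43.7
```

Request:
arm_command --series '[[0.045,[-0.0158,-0.044,0],0],[0.045,[0,0,0],0],[0.045,[0,0,0],0],[0.045,[0,0,0],0]]'

```text
time: 6.45
tool_pos: [477.9, -305.3, 172.9]
orientation: [-3.111, -0.438, -0.002]
ft_force: [0.0, -0.3, -2.9]
width: 55.1
gripper_force: 43.8
```

```bash
python3 -c "
from look import *
look('tin_white',TIN+[0,0,130],(476,-306),0,'w3.png')"
```

```text
6.45 [ 477.91 -305.34  172.88] yaw_y -73.9713494327368 q [ 0.62  0.42 -0.14  1.87  0.08  0.86 -0.85] 55.13043510309684
expected px (260.3360356963687, 264.3551524009897) [(17, 0.78)]
tin_white [190.7, 176.4, 133.8, 141.0] [ 478.02 -304.63] 0.855
tip [ 429.72 -318.99] 0.81
```

View pics/w3.png

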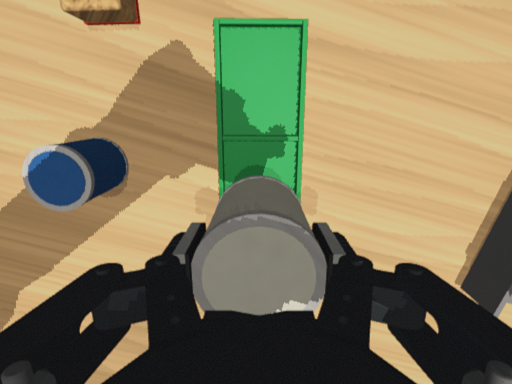

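Request:
arm_command --series '[[0.045,[-0.0014,-0.0013,-0.04],0],[0.045,[0,0,-0.04],0],[0.045,[0,0,-0.025],0],[0.045,[0,0,-0.014],0],[0.045,[0,0,0],0],[0.045,[0,0,0],0]]'

```text
time: 7.2
tool_pos: [476.9, -307.9, 54.2]
orientation: [3.11, 0.437, 0.002]
ft_force: [0.1, 0.1, -2.5]
width: 55.1
gripper_force: 43.7
```

Request:
arm_command --series '[[0.045,[0,0,-0.003],0],[0.045,[0,0,-0.002],0],[0.045,[0,0,0],0]]'

```text
time: 7.5
tool_pos: [476.7, -308.4, 49.7]
orientation: [3.11, 0.435, 0.003]
ft_force: [-1.6, -0.5, 4.4]
width: 55.4
gripper_force: 44.0
```

Request:
arm_command --series '[[0.085,[0,0,0],0],[0.085,[0,0,0],0],[0.085,[0,0,0],0],[0.085,[0,0,0.045],0],[0.085,[0,0,0.05],0],[0.085,[0,0,0.05],0],[0.085,[0,0.05,0],-3.6],[0.085,[0,0.05,0],-3.6],[0.085,[0,0.05,0],-3.6],[0.085,[0,0.05,0],0],[0.085,[0,0.05,0],0],[0.085,[-0.007,0.045,0],0]]'

```text
time: 8.7
tool_pos: [469.1, -10.4, 193.6]
orientation: [-3.138, -0.142, -0.002]
ft_force: [0.5, 0.4, -0.0]
width: 85.2
gripper_force: 0.0
```

Request:
arm_command --series '[[0.085,[0,0.01,0],0],[0.085,[0,0,0],0],[0.085,[0,0,0],0]]'

```text
time: 9.0
tool_pos: [469.1, -4.3, 193.3]
orientation: [3.138, 0.139, 0.0]
ft_force: [0.1, -1.1, 0.4]
width: 85.1
gripper_force: 0.0
```

```bash
python3 -c "
from look import *
look('block_black',BL,(467.8,-3.3,.09),1,'w4.png')
t=vision.camera('top')
rs=masks_of('tin_white',t)
for r in rs: print(r['bbox'],round(r['conf'],2))
r=[r for r in rs if r['bbox'][0]>340]
if r: print('white',fit(t,r[0]['region'],TIN+[0,0,4],(477,-306),0))
"
```

```text
9.0 [469.11  -4.32 193.28] yaw_y -84.94127427533324 q [ 0.16  0.25 -0.26  2.07  0.09  0.83 -1.63] 85.13477381871331
expected px (258.2471483979182, 175.4282637247934) [(1, 0.66)]
block_black [229.6, 136.1, 53.6, 78.6] [468.34  -2.38   0.1 ] 0.971
tip [467.61  -2.51] 0.97
[370.4, 247.6, 35.4, 27.6] 0.71
[175.3, 256.2, 34.2, 30.3] 0.44
white (array([ 475.22, -308.37]), np.float64(0.958))
```

Request:
arm_command --series '[[0.085,[-0.0008,0.0019,-0.045],0.6],[0.085,[0,0,-0.045],0],[0.085,[0,0,-0.045],0],[0.085,[0,0,-0.03],0],[0.085,[0,0,0],0],[0.085,[0,0,0],0],[0.04,[0,0,0],0],[0.04,[0,0,0],0],[0.04,[0,0,0],0],[0.04,[0,0,0],0],[0.04,[0,0,0],0],[0.04,[0,0,0],0]]'

```text
time: 10.45
tool_pos: [469.4, -1.4, 30.1]
orientation: [3.137, 0.156, 0.005]
ft_force: [-0.8, -1.1, 7.2]
width: 49.7
gripper_force: 40.9
```

Request:
arm_command --series '[[0.04,[0,0,0.035],0],[0.04,[0,0,0.045],0],[0.04,[0,0,0.04],0],[0.04,[0.0139,-0.0398,0],3.45],[0.04,[0.0139,-0.0398,0],3.45],[0.04,[0.0139,-0.0398,0],3.4],[0.04,[0.0139,-0.0398,0],0],[0.04,[0.0139,-0.0398,0],0],[0.04,[0.0139,-0.0398,0],0],[0.04,[0.0139,-0.0398,0],0],[0.04,[0,0,0],0],[0.04,[0,0,0],0]]'

```text
time: 11.65
tool_pos: [564.8, -280.7, 148.4]
orientation: [-3.111, -0.434, 0.0]
ft_force: [0.1, 0.7, -2.7]
width: 49.2
gripper_force: 43.7
```

```bash
python3 -c "
from look import *
look('block_black',BL+[0,0,119],(566,-280,.28),1,'w5.png')"
```

```text
11.65 [ 564.79 -280.67  148.42] yaw_y -74.1024494047946 q [ 0.55  0.56 -0.2   1.72  0.13  0.88 -0.99] 49.160275730882574
expected px (259.36597436079245, 241.13577192237665) [(6, 0.56)]
block_black [198.9, 157.5, 115.2, 156.5] [ 563.71 -279.9     0.27] 0.841
tip [ 516.64 -292.21] 0.7
```

View pics/w5.png

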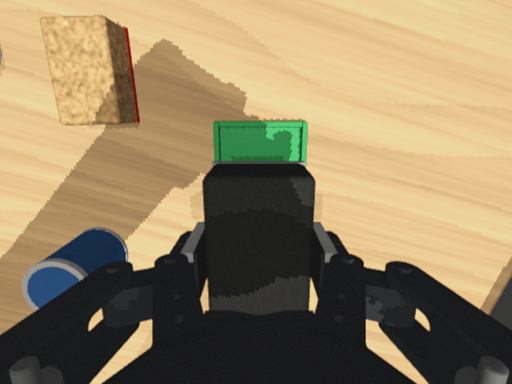

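Request:
arm_command --series '[[0.04,[0.0015,0,-0.04],0.3],[0.04,[0,0,-0.04],0],[0.04,[0,0,-0.025],0],[0.04,[0,0,-0.006],0],[0.04,[0,0,-0.002],0],[0.04,[0,0,0],0],[0.04,[0,0,0],0]]'

```text
time: 12.5
tool_pos: [568.2, -280.0, 37.1]
orientation: [3.108, 0.447, 0.004]
ft_force: [0.3, -0.5, -1.0]
width: 49.1
gripper_force: 43.7
```

Request:
arm_command --series '[[0.04,[-0.001,0,-0.002],0],[0.04,[0,0,-0.0015],0],[0.04,[0,0,0],0],[0.04,[0,0,0],0]]'

```text
time: 12.9
tool_pos: [566.7, -280.2, 34.2]
orientation: [3.108, 0.446, 0.003]
ft_force: [-2.1, 0.9, 10.5]
width: 49.1
gripper_force: 45.2
```

Request:
arm_command --series '[[0.085,[0,0,0],0],[0.085,[0,0,0],0],[0.085,[0,0,0],0],[0.085,[0,0,0.05],0],[0.085,[0,0,0.05],0],[0.085,[0,0,0.05],0],[0.085,[-0.013,0.045,0],-3],[0.085,[-0.013,0.045,0],-3],[0.085,[-0.013,0.045,0],-3],[0.085,[-0.013,0.045,0],-3],[0.085,[-0.013,0.045,0],-3],[0.085,[-0.013,0.045,0],-3]]'

```text
time: 14.1
tool_pos: [487.1, -8.0, 181.9]
orientation: [3.141, -0.049, 0.001]
ft_force: [1.4, 0.7, -0.6]
width: 85.2
gripper_force: 0.0
```

Request:
arm_command --series '[[0.085,[-0.013,0.045,0],-3],[0.085,[-0.013,0.045,0],-3],[0.085,[-0.013,0.046,0],0],[0.085,[0,0,0],0],[0.085,[0,0,0],0],[0.085,[0,0,0],0]]'

```text
time: 14.7
tool_pos: [449.2, 125.3, 181.7]
orientation: [3.134, -0.212, -0.0]
ft_force: [-0.1, -1.2, -0.6]
width: 85.0
gripper_force: 0.0
```

```bash
python3 -c "
from look import *
look('tin_red',TIN,(449.8,126.4),0,'w6.png')
t=vision.camera('top')
rs=masks_of('block_black',t)
for r in rs: print(r['bbox'],round(r['conf'],2))
r=[r for r in rs if r['bbox'][0]>340]
if r: print('black',fit(t,r[0]['region'],BL+[0,0,4],(566,-280,.28)))
"
```

```text
14.7 [449.2  125.3  181.71] yaw_y -97.74099750446923 q [-0.08  0.27 -0.31  2.08  0.11  0.81 -2.15] 84.9838601881198
expected px (258.23879641079236, 183.04130231447124) [(0, 0.57)]
tin_red [225.9, 147.6, 64.3, 71.2] [449.4  126.81] 0.975
tip [450.61 124.42] 0.66
[352.1, 202.3, 34.4, 36.5] 0.78
[299.1, 262.1, 26.9, 29.2] 0.36
black (array([ 565.38, -279.42,    0.28]), np.float64(0.928))
```

Request:
arm_command --series '[[0.085,[0,0.0012,-0.045],0],[0.085,[0,0,-0.045],0],[0.085,[0,0,-0.04],0],[0.085,[0,0,-0.01],0],[0.085,[0,0,0],0],[0.085,[0,0,0],0],[0.045,[0,0,0],0],[0.045,[0,0,0],0],[0.045,[0,0,0],0],[0.045,[0,0,0],0],[0.045,[0,0,0],0],[0.045,[0,0,0],0]]'

```text
time: 16.15
tool_pos: [449.9, 127.3, 43.5]
orientation: [-3.134, 0.211, -0.004]
ft_force: [-0.8, -1.8, 8.2]
width: 55.3
gripper_force: 40.8
```

Request:
arm_command --series '[[0.045,[0,0,0.045],0],[0.045,[0,0,0.05],0],[0.045,[0,0,0.05],0],[0.045,[0.029,0.032,0],0],[0.045,[0.029,0.032,0],0],[0.045,[0.029,0.032,0],0],[0.045,[0.029,0.032,0],0],[0.045,[0.029,0.032,0],0],[0.045,[0,0,0],0],[0.045,[0,0,0],0],[0.045,[0,0,0],0]]'

```text
time: 17.25
tool_pos: [593.1, 286.3, 186.4]
orientation: [3.133, -0.211, -0.002]
ft_force: [0.3, -0.3, -3.5]
width: 55.2
gripper_force: 45.3
```

```bash
python3 -c "
from look import *
t=vision.camera('top')
t['color']=cv2.imread('pics/top0.png')[:,:,::-1].copy()
m=hue(t,24,35,150,120)
print(m.sum(),cv2.boundingRect(m.astype(np.uint8)))
for i in [(500,300,2.9),(510,295,2.95),(506,302,3.1)]: print(fit(t,m,YE,i))
a=t['color'].copy();p=fit(t,m,YE,(500,300,2.9))[0]
v=np.zeros_like(a);v[m]=(255,0,255);a=cv2.addWeighted(a,.7,v,.3,0)
a=cv2.resize(a,None,fx=4,fy=4);cv2.polylines(a,[((outline(t,YE,*p)+.5)*4).astype(int)],True,(255,0,0))
cv2.imwrite('pics/y.png',a[640:1240,300:700,::-1])
look('tin_red',TIN+[0,0,145],(594.7,287),0,'w7.png')"
```

```text
4451 (85, 185, 62, 122)
(array([506.27, 302.91,   3.  ]), np.float64(0.945))
(array([506.18, 303.03,   2.99]), np.float64(0.946))
(array([506.07, 301.97,   2.98]), np.float64(0.945))
17.3 [593.26 286.13 186.77] yaw_y -97.71533924352208 q [-0.28  0.57 -0.31  1.61  0.2   0.99 -2.36] 55.07302747564341
expected px (257.9283420741061, 258.9959986917031) [(15, 0.91)]
tin_red [190.8, 171.2, 139.4, 145.3] [594.74 286.63] 0.871
tip [541.74 291.49] 0.94
```

View pics/y.png

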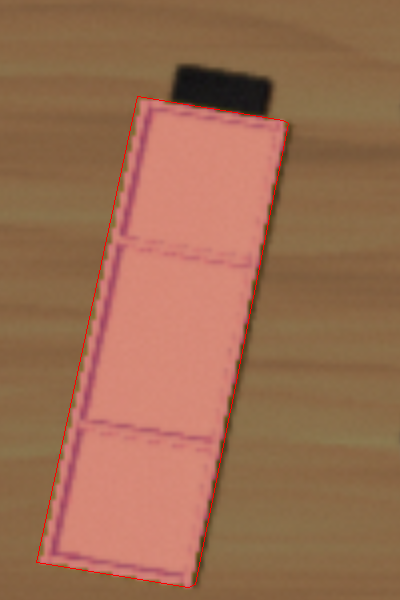

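View pics/w7.png

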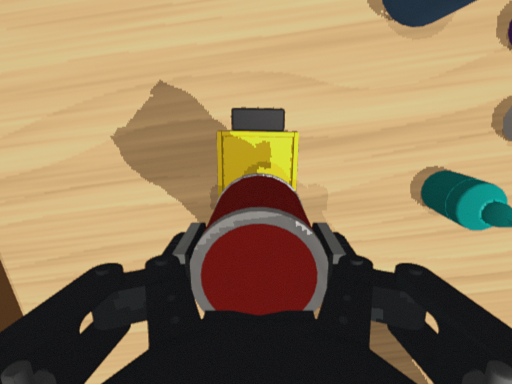

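```bash
python3 -c "
from look import *
s=env.get_obs();w=vision.camera('wrist')
A,B=ray(w,(217.5,131.5),14,s),ray(w,(298.5,130.5),14,s)
print(A,B,(A+B)/2,np.linalg.norm(A-B),np.degrees(np.arctan2(*(B-A)[[1,0]])))
for th in(2.97,2.985,3.0):
  e=np.array([np.cos(th),np.sin(th)]);c=np.array([506.2,302.4]);print(c-133*e,c-90*e,c+3*e,c+93*e)
"
```

```text
[643.77 323.79  14.  ] [633.46 240.16  14.  ] [638.61 281.98  14.  ] 84.26443972161361 -97.02841650735843
[637.25 279.69] [594.88 287.03] [503.24 302.91] [414.57 318.28]
[637.57 281.66] [595.1  288.36] [503.24 302.87] [414.34 316.9 ]
[637.87 283.63] [595.3 289.7] [503.23 302.82] [414.13 315.52]
```

Request:
arm_command --series '[[0.045,[0.0012,0.002,-0.045],0],[0.045,[0,0,-0.045],0],[0.045,[0,0,-0.035],0],[0.045,[0,0,-0.01],0],[0.045,[0,0,-0.003],0],[0.045,[0,0,0],0],[0.045,[0,0,0],0]]'

```text
time: 18.2
tool_pos: [596.2, 290.1, 50.5]
orientation: [-3.133, 0.21, -0.004]
ft_force: [-0.0, -0.4, -3.5]
width: 55.3
gripper_force: 45.5
```

Request:
arm_command --series '[[0.045,[-0.0005,-0.001,-0.0015],0],[0.045,[0,0,-0.0015],0],[0.045,[0,0,0],0],[0.045,[0,0,0],0]]'

```text
time: 18.6
tool_pos: [595.3, 288.7, 47.7]
orientation: [-3.134, 0.21, -0.003]
ft_force: [-2.8, -1.5, 5.4]
width: 55.0
gripper_force: 46.1
```

Request:
arm_command --series '[[0.085,[0,0,0],0],[0.085,[0,0,0],0],[0.085,[0,0,0],0],[0.085,[0,0,0.05],0],[0.085,[0,0,0.05],0],[0.085,[0,0,0.05],0],[0.085,[0.0024,-0.0455,0],4.35],[0.085,[0.0024,-0.0455,0],4.35],[0.085,[0.0024,-0.0455,0],4.35],[0.085,[0.0024,-0.0455,0],4.35],[0.085,[0.0024,-0.0455,0],4.35],[0.085,[0.0024,-0.0455,0],4.35]]'

```text
time: 19.8
tool_pos: [609.0, 13.8, 195.9]
orientation: [3.1, 0.508, 0.001]
ft_force: [0.6, -1.0, -0.3]
width: 85.1
gripper_force: 0.0
```

Request:
arm_command --series '[[0.085,[0.0024,-0.0455,0],0],[0.085,[0.0024,-0.0455,0],0],[0.085,[0.0024,-0.0455,0],0],[0.085,[0,0,0],0],[0.085,[0,0,0],0],[0.085,[0,0,0],0]]'

```text
time: 20.4
tool_pos: [616.2, -119.4, 195.8]
orientation: [-3.1, -0.506, -0.0]
ft_force: [-0.1, -0.3, -0.6]
width: 85.3
gripper_force: 0.0
```

```bash
python3 -c "
from look import *
look('block_cork',BL,(617.3,-120.8,.32),1,'w8.png')
t=vision.camera('top')
rs=masks_of('tin_red',t)
for r in rs: print(r['bbox'],round(r['conf'],2))
r=[r for r in rs if r['bbox'][0]<160]
if r: print('red',fit(t,r[0]['region'],TIN+[0,0,4],(595,288),0))
"
```

```text
20.4 [ 616.25 -119.44  195.77] yaw_y -71.47121138611953 q [ 0.4   0.51 -0.35  1.69  0.2   0.98 -1.27] 85.29662160037964
expected px (261.1205836430336, 173.5608296136385) [(2, 0.7)]
block_cork [236.2, 135.2, 53.9, 79.1] [ 618.19 -120.12    0.29] 0.969
tip [ 618.55 -120.9 ] 0.86
[102.8, 187.8, 39.4, 31.8] 0.62
red (array([594.57, 290.04]), np.float64(0.929))
```

Request:
arm_command --series '[[0.085,[0.002,-0.001,-0.045],-1],[0.085,[0,0,-0.045],0],[0.085,[0,0,-0.045],0],[0.085,[0,0,-0.033],0],[0.085,[0,0,0],0],[0.085,[0,0,0],0],[0.04,[0,0,0],0],[0.04,[0,0,0],0],[0.04,[0,0,0],0],[0.04,[0,0,0],0],[0.04,[0,0,0],0],[0.04,[0,0,0],0]]'

```text
time: 21.85
tool_pos: [619.7, -122.1, 30.2]
orientation: [3.104, 0.476, 0.005]
ft_force: [-0.7, -0.5, 6.4]
width: 49.1
gripper_force: 43.2
```

Request:
arm_command --series '[[0.04,[0,0,0.045],0],[0.04,[0,0,0.05],0],[0.04,[0,0,0.05],0],[0.04,[-0.0115,0.0424,0],-3.3],[0.04,[-0.0115,0.0424,0],-3.3],[0.04,[-0.0115,0.0424,0],-3.3],[0.04,[-0.0115,0.0424,0],-3.3],[0.04,[-0.0115,0.0424,0],-3.3],[0.04,[-0.0115,0.0424,0],-3.3],[0.04,[-0.0115,0.0424,0],-3.3],[0.04,[-0.0115,0.0424,0],-3.4],[0.04,[-0.0115,0.0424,0],0]]'

```text
time: 23.05
tool_pos: [514.1, 261.1, 173.6]
orientation: [-3.131, 0.25, -0.002]
ft_force: [0.6, 0.9, -1.0]
width: 49.1
gripper_force: 42.5
```

Request:
arm_command --series '[[0.04,[-0.0115,0.0424,0],0],[0.04,[0,0,0],0],[0.04,[0,0,0],0],[0.04,[0,0,0],0]]'

```text
time: 23.45
tool_pos: [503.8, 300.5, 172.9]
orientation: [3.131, -0.251, 0.001]
ft_force: [0.5, -0.0, -1.1]
width: 49.2
gripper_force: 42.5
```

```bash
python3 -c "
from look import *
look('block_cork',BL+[0,0,145],(503,303,2.985-np.pi),1,'w9.png')"
```

```text
23.45 [503.76 300.52 172.91] yaw_y -99.15440987008861 q [-0.34  0.47 -0.34  1.81  0.2   0.89 -2.49] 49.232263290285765
expected px (255.1106786372534, 246.32068515875116) [(10, 0.85)]
block_cork [200.9, 159.5, 117.6, 154.7] [502.73 302.07  -0.15] 0.821
tip [443.45 308.98] 0.8
```

View pics/w9.png

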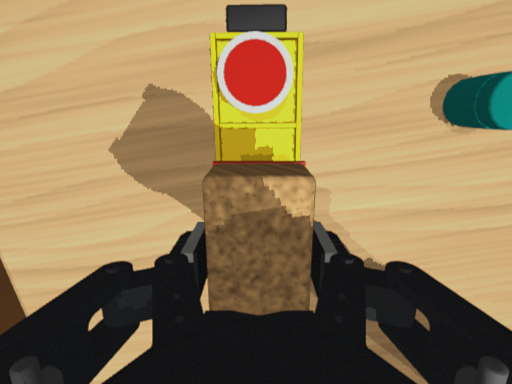

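Request:
arm_command --series '[[0.04,[0.0003,0.0015,-0.045],0],[0.04,[0,0,-0.045],0],[0.04,[0,0,-0.035],0],[0.04,[0,0,-0.008],0],[0.04,[0,0,-0.003],0],[0.04,[0,0,0],0],[0.04,[0,0,0],0]]'

```text
time: 24.3
tool_pos: [504.9, 304.3, 38.8]
orientation: [-3.13, 0.249, -0.005]
ft_force: [0.3, -0.2, 0.2]
width: 49.1
gripper_force: 42.4
```

Request:
arm_command --series '[[0.04,[-0.0005,-0.001,-0.002],0],[0.04,[0,0,-0.002],0],[0.04,[0,0,-0.001],0],[0.04,[0,0,0],0],[0.04,[0,0,0],0]]'

```text
time: 24.8
tool_pos: [503.6, 302.8, 34.1]
orientation: [-3.132, 0.248, -0.003]
ft_force: [-3.3, -2.2, 13.3]
width: 49.1
gripper_force: 44.3
```

Request:
arm_command --series '[[0.085,[0,0,0],0],[0.085,[0,0,0],0],[0.085,[0,0,0],0],[0.085,[0,0,0.05],0],[0.085,[0,0,0.05],0],[0.085,[0,0,0.05],0],[0.085,[0.0152,-0.044,0.003],0],[0.085,[0.0152,-0.044,0.003],0],[0.085,[0.0152,-0.044,0.003],0],[0.085,[0.0152,-0.044,0.003],0],[0.085,[0.0152,-0.044,0.003],0],[0.085,[0.0152,-0.044,0.003],0]]'

```text
time: 26.0
tool_pos: [594.5, 36.7, 199.9]
orientation: [-3.132, 0.248, 0.0]
ft_force: [1.4, 0.7, 0.2]
width: 84.9
gripper_force: 0.0
```

Request:
arm_command --series '[[0.085,[0.0152,-0.044,0.003],0],[0.085,[0,0,0],0],[0.085,[0,0,0],0],[0.085,[0,0,0],0]]'

```text
time: 26.4
tool_pos: [608.9, -3.8, 202.5]
orientation: [-3.131, 0.245, 0.001]
ft_force: [-0.5, -0.1, -0.2]
width: 85.1
gripper_force: 0.0
```

```bash
python3 -c "
from look import *
look('glue',GL,(610.1,-5.4),0,'w10.png')
t=vision.camera('top')
rs=masks_of('block_cork',t)
for r in rs: print(r['bbox'],round(r['conf'],2))
r=[r for r in rs if r['bbox'][0]<160]
if r: print('cork',fit(t,r[0]['region'],BL+[0,0,4],(503,303,-.157)))
"
```

```text
26.4 [608.92  -3.77 202.49] yaw_y -98.95257100763314 q [ 0.16  0.46 -0.27  1.73  0.14  0.97 -1.9 ] 85.05624288226367
expected px (261.07192140504185, 175.13654958065936) [(96, 0.92), (95, 0.86)]
glue [215.0, 52.6, 55.8, 58.4] [610.1  -5.4] 0.0
tip [610.03  -6.22] 0.84
tip [701.07  -1.55] 0.78
[94.9, 228.4, 34.0, 37.0] 0.97
cork (array([501.02, 302.72,  -0.19]), np.float64(0.944))
```

View pics/w10.png

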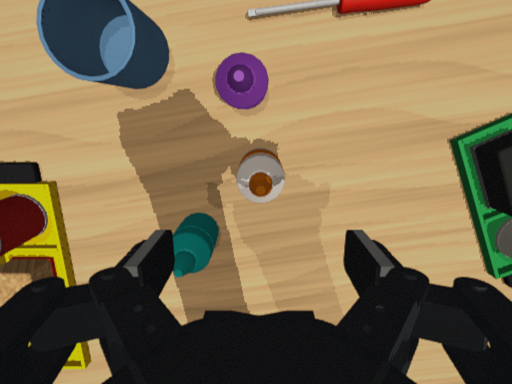

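Request:
arm_command --series '[[0.085,[0.0012,-0.002,-0.045],0],[0.085,[0,0,-0.045],0],[0.085,[0,0,-0.04],0],[0.085,[0,0,-0.026],0],[0.085,[0,0,0],0],[0.085,[0,0,0],0],[0.038,[0,0,0],0],[0.038,[0,0,0],0],[0.038,[0,0,0],0],[0.038,[0,0,0],0],[0.038,[0,0,0],0],[0.038,[0,0,0],0]]'

```text
time: 27.85
tool_pos: [611.5, -7.3, 48.5]
orientation: [-3.132, 0.248, -0.004]
ft_force: [-1.4, -0.1, 7.5]
width: 46.6
gripper_force: 41.4
```

Request:
arm_command --series '[[0.038,[0,0,0.045],0],[0.038,[0,0,0.05],0],[0.038,[0,0,0.045],0],[0.038,[-0.0245,0.0403,0],0],[0.038,[-0.0245,0.0403,0],0],[0.038,[-0.0245,0.0403,0],0],[0.038,[-0.0245,0.0403,0],0],[0.038,[-0.0245,0.0403,0],0],[0.038,[-0.0245,0.0403,0],0],[0.038,[-0.0245,0.0403,0],0],[0.038,[-0.0245,0.0403,0],0]]'

```text
time: 28.95
tool_pos: [413.4, 316.0, 187.2]
orientation: [3.132, -0.249, 0.001]
ft_force: [0.0, 0.3, -1.2]
width: 46.6
gripper_force: 42.2
```

Request:
arm_command --series '[[0.038,[0,0,0],0],[0.038,[0,0,0],0],[0.038,[0,0,0],0]]'

```text
time: 29.25
tool_pos: [415.3, 313.6, 186.7]
orientation: [3.131, -0.251, 0.001]
ft_force: [-0.3, 0.0, -0.9]
width: 46.7
gripper_force: 42.2
```

```bash
python3 -c "
from look import *
look('glue',GL+[0,0,140],(414,317),0,'w11.png')"
```

```text
29.25 [415.31 313.62 186.73] yaw_y -99.16079896339865 q [-0.38  0.36 -0.4   1.95  0.18  0.87 -2.61] 46.65396739221069
expected px (253.07476598954028, 269.8814460120428) [(338, 0.88), (22, 0.77)]
glue [206.4, 183.7, 105.5, 129.2] [420.66 313.58] 0.741
tip [540.9   83.41] 0.67
tip [358.16 322.57] 0.64
```

View pics/w11.png

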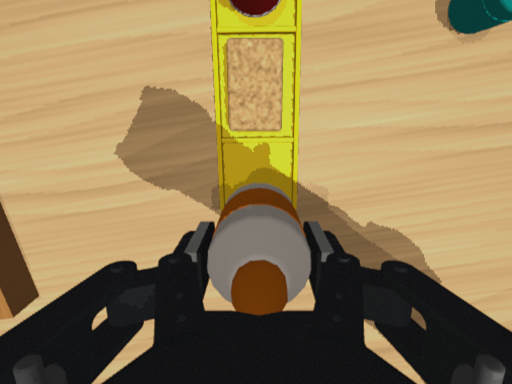

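Request:
arm_command --series '[[0.038,[0.0003,0.002,-0.045],0],[0.038,[0,0,-0.045],0],[0.038,[0,0,-0.03],0],[0.038,[0,0,-0.009],0],[0.038,[0,0,-0.003],0],[0.038,[0,0,0],0],[0.038,[0,0,0],0]]'

```text
time: 30.1
tool_pos: [416.0, 317.6, 56.4]
orientation: [-3.13, 0.249, -0.004]
ft_force: [0.3, 0.4, -1.5]
width: 46.5
gripper_force: 42.2
```

Request:
arm_command --series '[[0.038,[-0.0005,-0.0005,-0.002],0],[0.038,[0,0,-0.0015],0],[0.038,[0,0,-0.0005],0],[0.038,[0,0,0],0]]'

```text
time: 30.5
tool_pos: [415.0, 316.8, 52.5]
orientation: [-3.131, 0.248, -0.003]
ft_force: [-2.5, -1.6, 9.5]
width: 46.2
gripper_force: 43.4
```

Seated. I'll release, rise straight up and back off.

Request:
arm_command --series '[[0.085,[0,0,0],0],[0.085,[0,0,0],0],[0.085,[0,0,0],0],[0.085,[0,0,0.04],0],[0.085,[0,0,0.05],0],[0.085,[0,0,0.05],0],[0.085,[0.02,-0.045,0.005],0],[0.085,[0.02,-0.045,0.005],0],[0.085,[0.02,-0.045,0.005],0],[0.085,[0.02,-0.045,0.005],0],[0.085,[0.02,-0.045,0.005],0],[0.085,[0,0,0],0]]'

```text
time: 31.7
tool_pos: [517.2, 83.6, 216.2]
orientation: [3.127, -0.267, 0.004]
ft_force: [0.1, 1.1, -0.2]
width: 85.0
gripper_force: 0.0
```

```bash
python3 -c "
from look import *
t=vision.camera('top');save(t,'top1.png')
for r in masks_of('glue',t):
  if r['bbox'][0]<150: print('glue',fit(t,r['region'],GL+[0,0,4],(414,317),0))
a=cv2.imread('pics/top1.png')[80:330,70:430];cv2.imwrite('pics/top1b.png',cv2.resize(a,None,fx=2.2,fy=2.2,interpolation=cv2.INTER_CUBIC))"
```

```text
glue (array([412.04, 317.42]), np.float64(0.92))
```

View pics/top1b.png

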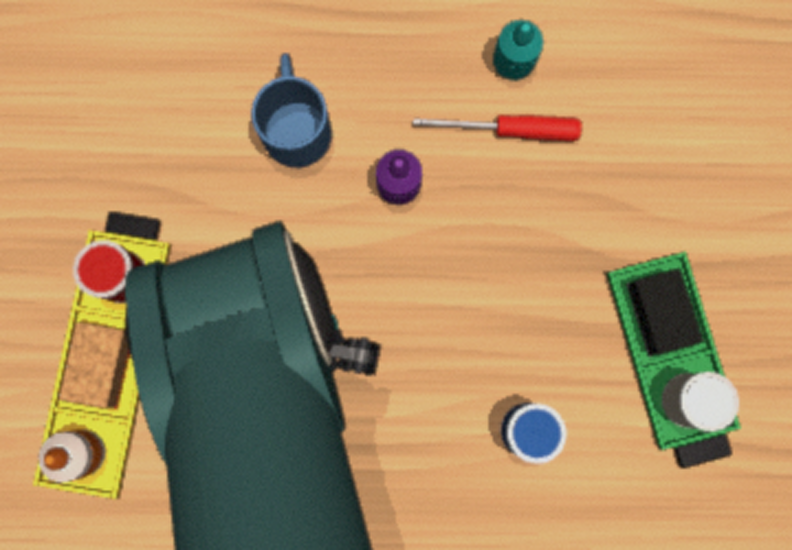

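The picture shows all five things upright or flat in their compartments: red tin (103,270), cork (95,363) and glue (68,457) in the yellow tray, black block (667,311) and white tin (708,402) in the green. The mug, screwdriver and blue tin have not moved.

```bash
python3 -c "
from h import *
print(workorder.sign_off())"
```

```text
the job is handed in; nothing more can be done
None
```

I made up both kits in the order asked and handed the job in at about 32 s; every item measured within about 3 mm of the middle of its compartment, and the blue tin, mug and screwdriver stayed where they were.

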